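# Spear the dicer plates and put them away as a locked stack

### The arm

A 7-joint arm with a two-finger parallel gripper is mounted at the origin on the work surface; the furniture and walls round the work are solid. World frame = base frame: x ahead of the robot, y to its left, z up, the work surface at z = 0. Lengths are in m, angles in rad, forces in N, time in s.
With the tool pointing down it reaches from about 0.4 to 0.875 m from the base axis. Payload 6.5 kg.
Tool frame: the origin (TCP) lies on the centre line of the jaws, within the pads' length; the fingertips stand 19 mm ahead of it and the grasp point (between the pads) is the TCP; z points along the fingers, y is the line along which they close (so a half turn about z gives the same grasp; the last joint's range is limited). The gripper opens to 88 mm and grips with 3 to 60 N. Pads are 18 mm wide; open, the fingers measure 123 mm over their backs; the gripper's body (75 mm by 187 mm) begins 45 mm behind the grasp point.
Start: joints at [1.2, 0.536, -0.004, 1.538, 0.003, 1.067, -0.071], TCP at [0.195, -0.62, 0.258] pointing down, gripper open.
Joint ranges: [-2.7, 2.7], [-0.37, 2.16], [-1.27, 1.26], [0.24, 2.4], [-1.31, 4.45], [0.19, 1.91], [-2.76, 2.76]. Speed limits (rad/s): [2.39, 2.39, 3.14, 3.14, 3.14, 3.14, 3.14].

### API

Orientations are given as a rotation vector (axis times angle).
In Python, from bench import arm, read_camera gives the robot as it stands.
- The arm moves only by the tool play_rows, never from a script. Its argument "series" is a list that holds one entry, the list of rows, each a list of 7 numbers: the shift along the world's x, y, z each as a share of 150 mm, from -1 to 1, then the turn, a rotation vector about the world's x, y, z each as a share of 45 degrees, from -1 to 1, then the opening, from 0 (shut) to 1 (fully open). In form: [[[x, y, z, rx, ry, rz, fingers], ...]]. A call has 1 to 20 rows; each row shifts and turns the commanded pose from where the row before left it; what a row does not reach is not made up. A row lasts 1/12 s, in which the tool goes at most 41.7 mm and 7.16 degrees, less where a joint would pass 70% of its speed; a pose out of reach is approached as far as the arm can. A call with a number of a shift or a turn outside -1 to 1 is refused whole. A call with a gripper value outside its range is refused whole. The fingers move at their own pace and stop on an object; "grip_force" is the grip in N (left out, the last holds). Time passes only in rows, so rows that do not move let the fingers close. It gives the time, the measured TCP pose, the force, the opening and the grip force at its end, in the units of the state.
- arm.sense(): the state, without advancing time (a new reading comes with each control period).
- read_camera(name): name is "side" or "top" or "wrist"; returns a dict with "image" (384x512x3 uint8, blue, green, red), "vertical_fov" (degrees; the focal length in pixels is half the picture's height over the tangent of half this angle, whatever the lens; pixels are square), "cx", "cy" (the principal point, pixels), "R" (3x3) and "t" (3): a world point X has camera coordinates R X + t. Camera axes: x right, y down, z forward; pixel columns grow to the right and rows downward; lengths in m; the calibration is good to about 2 mm. A picture is of the moment at which its call begins. There is no depth.
- arm.finish_job(): hands the job in; it is judged then, once.
The state is a dict: "t": time; "joints": joint angles; "qvel": joint speeds; "effort": joint torques, N m; "position": TCP position; "tool_rot": TCP orientation; "contact_force": force on the tool from outside, world axes, zero at the start; "ft_torque": the same for the moment, N m; "width": opening from 0.0 (shut) to 1.0 (fully open); "grip_force": force on a finger pad.
Only numpy, scipy, OpenCV 4.12 (cv2) and the standard library are available. Lean on these libraries where they do the work, as an engineer would, in place of code of your own. Each camera call takes 0.05 s, during which the arm holds its last target. There are 200 camera calls.

### The job

Take the lifting skewer out of its stand, thread its foot down through the slots of all three dicer plates lying in the draining rack and press its collar firmly onto the top plate (the collar's height differs each time): feel for about 10 N, and never load a plate with more than 20 N, for they bend. Keeping the plates in the rack, give the skewer a quarter turn so that its foot locks beneath the bottom plate, lift all three off together and set the stack down flat inside the empty storage caddy. Let go of the skewer with it still standing locked in the plates, and leave the things around as they are.

Things in the scene. Friction and masses are not known exactly. Their poses are not given: they have to be found in the camera images.
- skewer: Steel lifting skewer, 111 mm tall, 0.14 kg, upright in a dark stand. Origin at its tip, z up. From the tip: arrow-shaped foot to 17 mm, its bar 26 mm long (x), 7 mm thick (y); round 7 mm shaft; a round collar, 30 mm across and 5 mm thick, clamped on it with its underside 46 to 50 mm up (differs each time, to be felt); flange, 38 mm across, 57 to 61 mm; black handle to 111 mm, 30 mm (x) by 12 mm (y).
- skewer_grip (a point): Point of the black handle where it is best pinched, across its 12 mm (y), 90 mm above the tip on the axis; axes as the skewer's.
- skewer_foot (a point): Centre of the top of the foot bar, 17 mm above the tip: the shelf that carries the plates. Between it and the collar are 29 to 33 mm, for 27 mm of plates, so with the collar on the stack the bar stands 2 to 6 mm below the bottom plate.
- stand: Fixed dark round tube, 44 mm across, 60 mm tall, with a 34 mm bore and a flange 72 mm across at its foot; the skewer's flange rests on its top and the foot and collar hang inside. Origin at the centre of its underside.
- plate_bottom: Lowest of three equal square steel plates, 80x80x9 mm, each 0.06 to 0.13 kg. Origin: centre of its underside; x runs along its central through slot, 30 mm long (x) by 10 mm wide (y), between two barred windows. The plates lie loose, shifted up to 1.5 mm and turned up to 0.02 rad, so the slots are not in line; they slide under a light push.
- plate_middle: Middle plate, same shape and axes; it lies on the bottom plate.
- plate_top: Top plate, same shape and axes; its upper face is 55 mm above the table at the start.
- rack: Fixed draining rack, 97 mm square: grey ledge 28 mm high with a 50 mm square opening down to the table, and four dark steel corner angles 46 mm high, 85 mm apart inside, so the plates have 2.5 mm play each side and cannot turn with the skewer. Origin: centre of its underside; the slots run along its x.
- rack_ledge (a point): Centre of the rack's ledge surface, 28 mm above the table, where the bottom plate lies.
- caddy: Fixed empty white storage caddy, 106 mm square, walls 40 mm high all round, 94 mm apart inside; within is a ledge 28 mm high with a 50 mm square opening down to the table for the skewer's foot. Origin: centre of its underside; x and y run along its walls. The plates may lie in it any of the four ways round.
- caddy_ledge (a point): Centre of the caddy's ledge surface, 28 mm above the table, on which the bottom plate is to lie.
- egg_timer: Bystander: kitchen timer with a red top, 63 mm wide, 50 mm high, origin at the centre of its underside.
- spice_red: Bystander: spice jar with a red cap, 54 mm wide, 125 mm high, origin at the centre of its underside.
There are look-alikes about, which are no part of the job. Leave any green or yellow look-alike of the skewer alone.

How it is judged:
By the outcome, as a careful person would: the job done as asked, in the order asked, and still so for the second after the job is handed in, with the robot touching nothing.
It also fails if it takes over 72 s, if anything falls off the work surface, if the arm or the gripper's body presses on something with over 40 N, if the wrist force passes 120 N, or if a joint passes its speed limit or range.

## Working session

There is one attempt and no reset: what is moved stays moved. The work goes in short steps, Python scripts to look and compute and a tool call to move; the robot and the scene stay as the last step left them, time stands still between calls to the robot, and variables do not carry over. Pictures are saved under pics/ and viewed, at most 10 in all, crops included, and the job is handed in when it is done.

Besides the shell and the picture viewer there is one more tool, called after "Emit:" in YAML: its name, and indented under it one key for each argument. play_rows: Moves the arm, as the interface text tells. Shift numbers are shares of 150 mm and turn numbers shares of 45 degrees, none past 1 either way. Its arguments: {"type":"object","properties":{"series":{"type":"array","items":{"type":"array","items":{"type":"array","items":{"type":"number","minimum":-1,"maximum":1}}}},"grip_force":{"type":"number"}},"required":["series"]}

```bash
mkdir -p pics; ls
cat > h.py <<'E'
import numpy as np, cv2
from bench import arm, read_camera
def snap(n,f):
    d=read_camera(n); cv2.imwrite(f'pics/{f}.png',d['image']); np.savez(f'pics/{f}.npz',**{k:d[k] for k in('vertical_fov','cx','cy','R','t')}); return d
def foc(d): return 192/np.tan(np.radians(float(d['vertical_fov']))/2)
def ray(d,u,v):
    R=np.array(d['R']);t=np.array(d['t']);f=foc(d)
    return -R.T@t, R.T@np.array([(u-d['cx'])/f,(v-d['cy'])/f,1])
def atz(d,u,v,z):
    c,r=ray(d,u,v); return c+r*(z-c[2])/r[2]
def proj(d,X):
    p=np.array(d['R'])@np.array(X)+np.array(d['t']); f=foc(d); return p[0]/p[2]*f+d['cx'],p[1]/p[2]*f+d['cy']
E
python3 - <<'E'
from h import *
a=snap('top','t0');b=snap('side','s0')
for d in(a,b): print(foc(d),-np.array(d['R']).T@np.array(d['t']),np.array(d['R'])[2])
cv2.imwrite('pics/both.png',cv2.resize(np.vstack([a['image'],b['image']]),(800,600)) if 0 else a['image'])
print(arm.sense())
E
```

```text
pics
384.5606584120004 [ 0.41219893 -0.01807097  1.00917185] [ 0.07786129 -0.02722828 -0.99659231]
356.0233759292849 [ 0.48440656 -0.75831115  0.48275796] [ 0.01343105  0.88150777 -0.47197844]
{'t': 0.1, 'joints': array([ 1.19975675,  0.53710428, -0.00440029,  1.53871772,  0.00257552,
        1.06730522, -0.07120568]), 'qvel': array([ 1.02330732e-03, -2.29569092e-03, -7.68357896e-05, -2.35623340e-03,
        2.29235907e-04, -4.35337276e-05, -3.91863105e-04]), 'effort': array([ 1.79570598e-03, -5.72081459e+01,  9.93387736e-01, -2.52233863e+01,
       -5.61870926e-02,  1.34515943e-02,  6.99167913e-05]), 'position': array([ 0.19491584, -0.619561  ,  0.2569401 ]), 'tool_rot': array([-3.10369277e+00, -4.76795496e-01,  5.36347742e-04]), 'contact_force': array([ 0.58639689, -0.15707379, -0.91579934]), 'ft_torque': array([ 0.04105372,  0.0098767 , -0.01454086]), 'grip_force': 0.0, 'width': 1.0021542586579018}
```

View pics/t0.png

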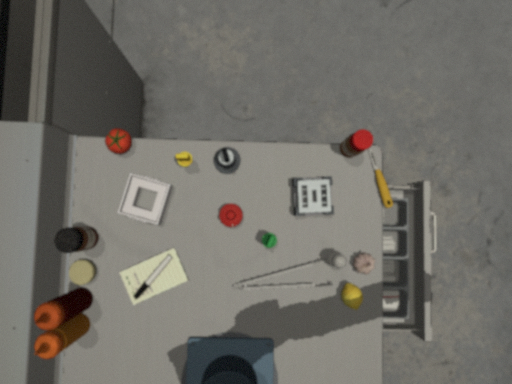

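View pics/s0.png

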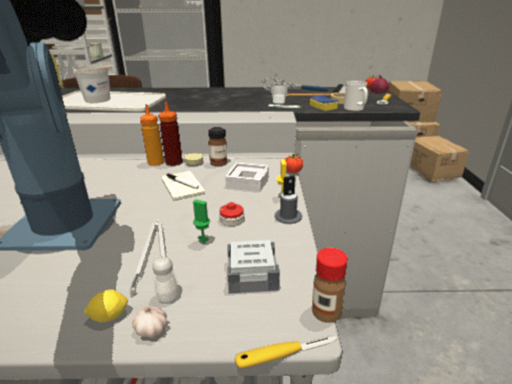

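The top view shows three candidates for the skewer: yellow at (183,158), green at (270,240), and a black handle in a dark stand at (227,158). I choose the black one. The rack is at (313,196), the caddy at (146,199), the timer at (231,215) and the red spice jar at (357,143).

Run:
```python
from h import *
a=cv2.imread('pics/t0.png')
def c(u,v,w,h,s): return cv2.resize(a[v:v+h,u:u+w],None,fx=s,fy=s,interpolation=cv2.INTER_CUBIC)
x=c(195,130,66,66,6); y=c(280,163,66,66,6)
z=c(110,165,66,66,6)[:, :]
w=np.hstack([x,y]); print(w.shape)
b=cv2.imread('pics/s0.png'); 
w=w[:300]; 
e=np.hstack([cv2.resize(z,(300,300)), cv2.resize(b[150:230,215:348],(492,300),interpolation=cv2.INTER_CUBIC)])
cv2.imwrite('pics/c1.png',np.vstack([w,e]))
```

```text
(396, 792, 3)
```

View pics/c1.png

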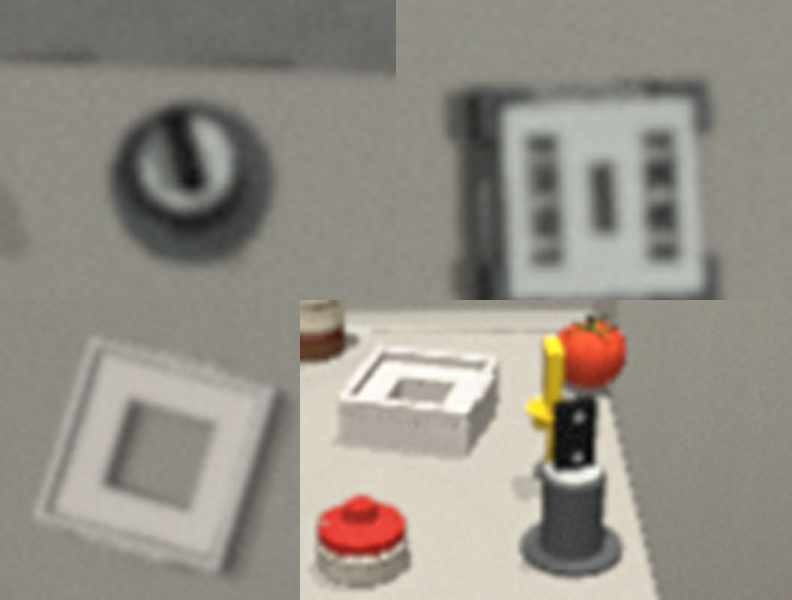

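The crop confirms it: the black handle is in a dark stand with a steel flange. The rack holds grey plates with the slot at about (314.8,196), and the caddy is empty with its opening at about (145.2,199).

Run:
```python
from h import *
d=np.load('pics/t0.npz')
p=lambda n,u,v,z:print(n,atz(d,u,v,z).round(4))
p('stand foot',227,160.3,.004);p('flange',226.2,157.6,.064)
P=lambda x,y:(195+x/6,130+y/6)
p('h1',*P(165,115),.114);p('h2',*P(190,185),.114)
Q=lambda x,y:(280+(x-396)/6,163+y/6)
p('slot',*Q(605,198),.055);p('sl top',*Q(601,163),.055);p('sl bot',*Q(608,233),.055)
C=lambda x,y:(110+x/300*66,165+(y-300)/300*66)
for n,x,y in(('c1',92,338),('c2',282,385),('c3',225,572),('c4',38,515)): p(n,*C(x,y),.04)
p('open',*C(160,455),.028)
print(arm.sense()['tool_rot'])
w=read_camera('wrist'); from scipy.spatial.transform import Rotation as Ro
s=arm.sense();Rt=Ro.from_rotvec(s['tool_rot']).as_matrix(); print(Rt.round(3))
R=np.array(w['R']);c=-R.T@w['t'];print('cam in tool',Rt.T@(c-s['position']),'axes',(R@Rt).round(3),foc(w))
```

```text
stand foot [0.564  0.0239 0.004 ]
flange [0.5616 0.0236 0.064 ]
h1 [0.5734 0.0307 0.114 ]
h2 [0.5461 0.0201 0.114 ]
slot [ 0.4727 -0.1998  0.055 ]
sl top [ 0.4873 -0.198   0.055 ]
sl bot [ 0.4582 -0.2013  0.055 ]
c1 [0.5184 0.2641 0.04  ]
c2 [0.4952 0.1587 0.04  ]
c3 [0.3915 0.1856 0.04  ]
c4 [0.4201 0.2887 0.04  ]
open [0.4552 0.2269 0.028 ]
[-3.10369277e+00 -4.76795496e-01  5.36347742e-04]
[[ 0.954  0.3   -0.001]
 [ 0.3   -0.954  0.001]
 [-0.    -0.001 -1.   ]]
cam in tool [ 0.07189064 -0.00093362 -0.12672734] axes [[ 0.    1.   -0.  ]
 [-0.96  0.   -0.28]
 [-0.28  0.    0.96]] 274.0247876279402
```

Emit:
play_rows:
  series:
    - [[0.1426,0.2154,-0.02,0,0,-0.0188,1],[0.1426,0.2154,-0.02,0,0,-0.0188,1],[0.1426,0.2154,-0.02,0,0,-0.0188,1],[0.1426,0.2154,-0.02,0,0,-0.0188,1],[0.1426,0.2154,-0.02,0,0,-0.0188,1],[0.1426,0.2154,-0.02,0,0,-0.0188,1],[0.1426,0.2154,-0.02,0,0,-0.0188,1],[0.1426,0.2154,-0.02,0,0,-0.0188,1],[0.1426,0.2154,-0.02,0,0,-0.0188,1],[0.1426,0.2154,-0.02,0,0,-0.0188,1],[0.1426,0.2154,-0.02,0,0,-0.0188,1],[0.1426,0.2154,-0.02,0,0,-0.0188,1],[0.1426,0.2154,-0.02,0,0,-0.0188,1],[0,0,0,0,0,0,1],[0,0,0,0,0,0,1],[0,0,0,0,0,0,1]]

```text
t: 1.48
position: [0.4727, -0.2004, 0.2185]
tool_rot: [3.136, 0.178, -0.001]
contact_force: [-0.8, -0.6, -0.6]
width: 0.997
grip_force: 0.0
```

Run:
```python
from h import *
d=snap('wrist','w1');s=arm.sense();print(s['position'],s['tool_rot'],s['joints'])
for x in(.048,.0,-.048):
  pass
u,v=proj(d,[.4727,-.1998,.055]);print(u,v)
cv2.imwrite('pics/w1v.png',cv2.resize(d['image'],(800,600),interpolation=cv2.INTER_CUBIC))
```

```text
[ 0.47236817 -0.20119189  0.21860647] [ 3.13621755e+00  1.74790900e-01 -1.24284116e-03] [ 0.42946013  0.36129468 -0.14098612  1.9264832   0.06665219  0.858767
 -1.20559232]
253.91120066103346 182.05629223255409
```

View pics/w1v.png

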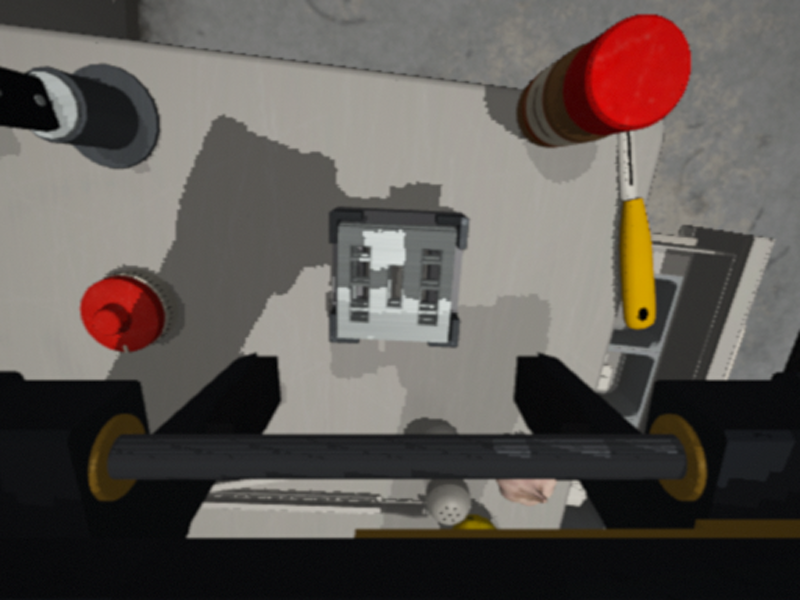

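The wrist view shows the rack slot at (396,287) in the enlarged picture, 1.6 px from my prediction. The rack's corners are at (331,209), (467,215), (458,346) and (331,342).

Run:
```python
from h import *
d=np.load('pics/w1.npz');k=1.5625
q=[atz(d,u/k,v/k,.046) for u,v in((331,209),(467,215),(458,346),(331,342))]
print(np.round(q,4),np.mean(q,0))
a=lambda v:np.degrees(np.arctan2(v[1],v[0]))
print(a(q[0]-q[3]),a(q[1]-q[2]),a(q[0]-q[1])-90,a(q[3]-q[2])-90)
print('slot',atz(d,396/k,287/k,.055))
m=cv2.imread('pics/w1.png'); 
# yellow lookalike triangulation top: top cam (183,158), side cam top (283,161)
t=np.load('pics/t0.npz');s=np.load('pics/s0.npz')
def tri(A,B):
    (c1,r1),(c2,r2)=A,B; M=np.c_[r1,-r2]; x=np.linalg.lstsq(M,c2-c1,rcond=None)[0]; return c1+r1*x[0],c2+r2*x[1]
print(tri(ray(t,184,156),ray(s,283.5,161)))
```

```text
[[ 0.5182 -0.1493  0.046 ]
 [ 0.5248 -0.2425  0.046 ]
 [ 0.4284 -0.2511  0.046 ]
 [ 0.4209 -0.1562  0.046 ]] [ 0.47308778 -0.19978536  0.046     ]
4.02541172936826 5.1230311312077745 4.004869172075885 4.5374474401200615
slot [ 0.4708285  -0.19949496  0.055     ]
(array([0.55487139, 0.12025721, 0.11237695]), array([0.55612152, 0.1202377 , 0.11257282]))
```

Emit:
play_rows:
  series:
    - [[0.0847,0.2135,0,0,0,0.046,1],[0.0847,0.2135,0,0,0,0.046,1],[0.0847,0.2135,0,0,0,0.046,1],[0.0847,0.2135,0,0,0,0.046,1],[0.0847,0.2135,0,0,0,0.046,1],[0.0847,0.2135,0,0,0,0.046,1],[0.0847,0.2135,0,0,0,0.046,1],[0,0,0,0,0,0,1],[0,0,0,0,0,0,1],[0,0,0,0,0,0,1],[0,0,0,0,0,0,1]]

```text
t: 2.45
position: [0.5617, 0.0214, 0.2186]
tool_rot: [3.089, 0.565, -0.001]
contact_force: [-0.4, -0.4, -0.4]
width: 1.0
grip_force: 0.0
```

Run:
```python
from h import *
d=snap('wrist','w2');s=arm.sense();print(s['position'],s['tool_rot'])
u,v=proj(d,[.5616,.0236,.114]);print(u,v)
u,v=int(u),int(v)
print(u-66,v-50)
cv2.imwrite('pics/w2v.png',cv2.resize(d['image'][v-50:v+50,u-66:u+67],None,fx=6,fy=6,interpolation=cv2.INTER_CUBIC))
```

```text
[0.56170291 0.02163294 0.21866078] [ 3.08918728e+00  5.65529841e-01 -1.00608602e-03]
252.22946453365634 197.54060704977132
186 147
```

View pics/w2v.png

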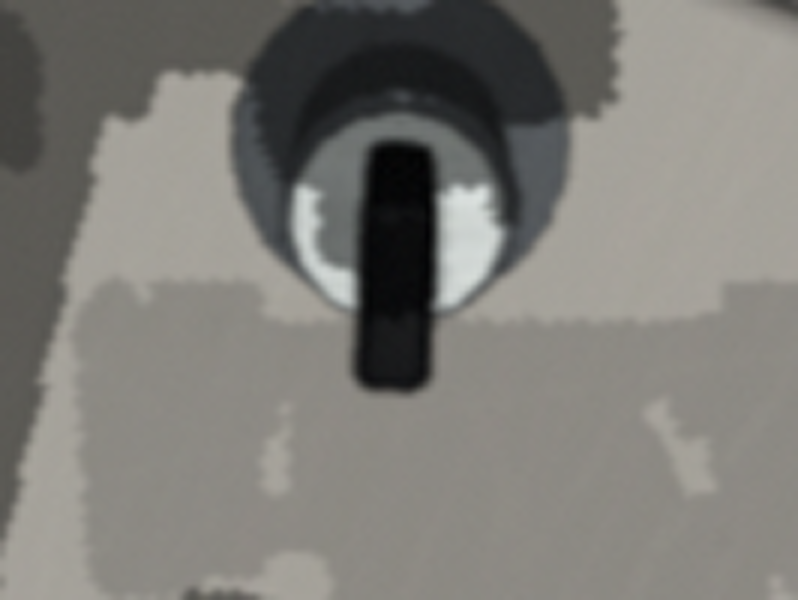

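The crop shows the handle's top face centred at (396,290) and the flange at (398,213), with the handle about 2° off the tool's yaw.

Run:
```python
from h import *
d=np.load('pics/w2.npz')
print(atz(d,252.1,195.3,.114),atz(d,252.4,182.5,.064), arm.sense()['position'])
h=[atz(d,186+x/6,147+y/6,.114) for x,y in((400,190),(393,388))];print(h,np.linalg.norm(h[0]-h[1]),np.degrees(np.arctan2(*(h[0]-h[1])[1::-1])))
```

```text
[0.56349298 0.02443517 0.114     ] [0.56273001 0.02405771 0.064     ] [0.56170291 0.02163294 0.21866078]
[array([0.57773493, 0.02927493, 0.114     ]), array([0.54896267, 0.01953757, 0.114     ])] 0.030375298473522334 18.697299808470582
```

Emit:
play_rows:
  series:
    - [[0.009,0.017,-0.2,0,0,-0.045,1],[0,0,-0.2,0,0,0,1],[0,0,-0.2,0,0,0,1],[0,0,-0.15,0,0,0,1],[0,0,-0.087,0,0,0,1],[0,0,0,0,0,0,1],[0,0,0,0,0,0,1],[0,0,0,0,0,0,1]]

```text
t: 3.17
position: [0.5645, 0.0264, 0.0946]
tool_rot: [3.099, 0.515, 0.004]
contact_force: [-0.6, 0.2, 0.0]
width: 0.999
grip_force: 0.0
```

Emit:
play_rows:
  series:
    - [[-0.008,-0.014,-0.01,0,0,0,1],[0,0,0,0,0,0,1],[0,0,0,0,0,0,1],[0,0,0,0,0,0,1],[0,0,0,0,0,0,1],[0,0,0,0,0,0,1]]

```text
t: 3.67
position: [0.5623, 0.0247, 0.0918]
tool_rot: [3.099, 0.517, 0.0]
contact_force: [0.4, -0.8, 0.6]
width: 1.0
grip_force: 0.0
```

Run:
```python
from h import *
for i in range(2):
    d=read_camera('wrist');s=arm.sense();print(s['position'],s['tool_rot'],s['contact_force'])
```

```text
[0.56227466 0.02470753 0.09178195] [-3.09877707e+00 -5.16811582e-01 -1.94026947e-04] [-0.02445138 -0.30885557 -0.51824217]
[0.56221192 0.02467155 0.09169888] [-3.09877568e+00 -5.16778741e-01  1.91672182e-05] [ 0.28189152  0.21604029 -0.57172804]
```

Emit:
play_rows:
  series:
    - [[0,0,0,0,0,0,0.5],[0,0,0,0,0,0,0.3],[0,0,0,0,0,0,0.1],[0,0,0,0,0,0,0],[0,0,0,0,0,0,0],[0,0,0,0,0,0,0],[0,0,0,0,0,0,0],[0,0,0,0,0,0,0],[0,0,0,0,0,0,0]]
  grip_force: 40

```text
t: 4.52
position: [0.5622, 0.0246, 0.0917]
tool_rot: [3.099, 0.517, -0.0]
contact_force: [-0.4, -0.0, -0.0]
width: 0.341
grip_force: 0.0
```

Emit:
play_rows:
  series:
    - [[0,0,0,0,0,0,0],[0,0,0,0,0,0,0],[0,0,0,0,0,0,0],[0,0,0,0,0,0,0],[0,0,0,0,0,0,0],[0,0,0,0,0,0,0],[0,0,0,0,0,0,0]]
  grip_force: 40

```text
t: 5.1
position: [0.5623, 0.0245, 0.0917]
tool_rot: [3.099, 0.517, 0.0]
contact_force: [0.5, 0.3, -0.3]
width: 0.133
grip_force: 40.0
```

Emit:
play_rows:
  series:
    - [[0,0,0.05,0,0,0,0],[0,0,0.15,0,0,0,0],[0,0,0.2,0,0,0,0],[0,0,0.2,0,0,0,0],[0,0,0.2,0,0,0,0],[-0.0752,-0.1868,0,0,0,-0.0386,0],[-0.0752,-0.1868,0,0,0,-0.0386,0],[-0.0752,-0.1868,0,0,0,-0.0386,0],[-0.0752,-0.1868,0,0,0,-0.0386,0],[-0.0752,-0.1868,0,0,0,-0.0386,0],[-0.0752,-0.1868,0,0,0,-0.0386,0],[-0.0752,-0.1868,0,0,0,-0.0386,0],[-0.0752,-0.1868,0,0,0,-0.0386,0],[0,0,-0.15,0,0,0,0],[0,0,-0.15,0,0,0,0],[0,0,0,0,0,0,0],[0,0,0,0,0,0,0],[0,0,0,0,0,0,0],[0,0,0,0,0,0,0],[0,0,0,0,0,0,0]]

```text
t: 6.77
position: [0.4728, -0.1995, 0.1679]
tool_rot: [3.138, 0.139, 0.003]
contact_force: [0.2, -0.0, -1.9]
width: 0.131
grip_force: 40.0
```

Run:
```python
from h import *
d=snap('wrist','w3');s=arm.sense();p=s['position'];print(p,s['tool_rot'],s['contact_force'],s['width'])
u,v=proj(d,[.4715,-.1997,.055]);print('slot',u,v);u2,v2=proj(d,p-[0,0,.09]);print('tip',u2,v2)
x0,y0=int(u)-66,int(v)-50;print(x0,y0)
a=cv2.resize(d['image'][y0:y0+100,x0:x0+133],None,fx=6,fy=6,interpolation=cv2.INTER_CUBIC)
cv2.imwrite('pics/w3v.png',a)
b=snap('side','s3'); print('side slot',proj(b,[.4715,-.1997,.055]),'tip',proj(b,p-[0,0,.09]))
```

```text
[ 0.47268525 -0.19947101  0.16768158] [3.13790730e+00 1.38847152e-01 2.50858639e-03] [ 0.42526374  0.45087718 -1.36926968] 0.13516431588755576
slot 254.6934097798206 197.18743084876735
tip 254.66063318094754 203.71359771356757
188 147
side slot (np.float64(250.72854051400154), np.float64(252.54333184415697)) tip (np.float64(251.16844980640877), np.float64(242.96257698538346))
```

View pics/w3v.png

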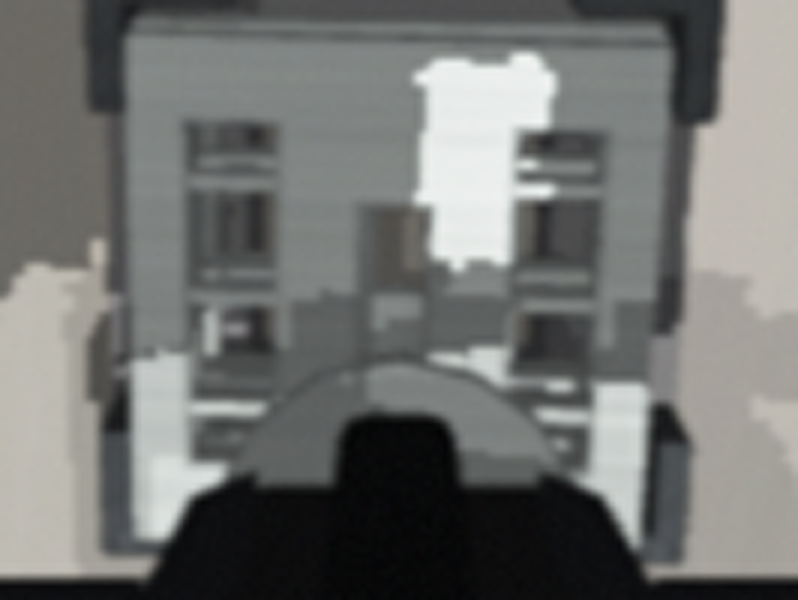

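The view shows the slot at x 360–430 with its far end at y=205. The foot end is at x 370–422, so it is centred laterally. Plate yaw is about 4.6°.

Run:
```python
from h import *
d=np.load('pics/w3.npz')
P=lambda x,y,z:atz(d,188+x/6,147+y/6,z)
ex=np.array([np.cos(.0825),np.sin(.0825),0]);ey=np.array([-ex[1],ex[0],0])
e=P(395,205,.055);c=e-.015*ex;print('slot end',e,'ctr',c)
for y in(290,295):
  f=P(396,y,.096);print('bar end',f,'ctr',f-.013*ex)
p=arm.sense()['position']
print('rel to tcp slot',(c-p)@ex,(c-p)@ey,'foot',(f-.013*ex-p)@ex,(f-.013*ex-p)@ey)
# plate edges, top plate z=.055: far edge y~38 left/right corners
for x,y in((130,30),(668,42)): print('corner',P(x,y,.055))
b=cv2.imread('pics/s3.png')
cv2.imwrite('pics/s3v.png',cv2.resize(b[170:290,180:330],None,fx=5,fy=5,interpolation=cv2.INTER_CUBIC))
```

```text
slot end [ 0.48642782 -0.19758315  0.055     ] ctr [ 0.47147884 -0.19881925  0.055     ]
bar end [ 0.48529951 -0.19776224  0.096     ] ctr [ 0.47234373 -0.19883352  0.096     ]
bar end [ 0.48464381 -0.19782064  0.096     ] ctr [ 0.47168803 -0.19889192  0.096     ]
rel to tcp slot -0.000943978458645143 0.0007583750089080075 foot -0.000741484963223515 0.0006687091965819153
corner [ 0.50907632 -0.15687577  0.055     ]
corner [ 0.51426452 -0.23506686  0.055     ]
```

View pics/s3v.png

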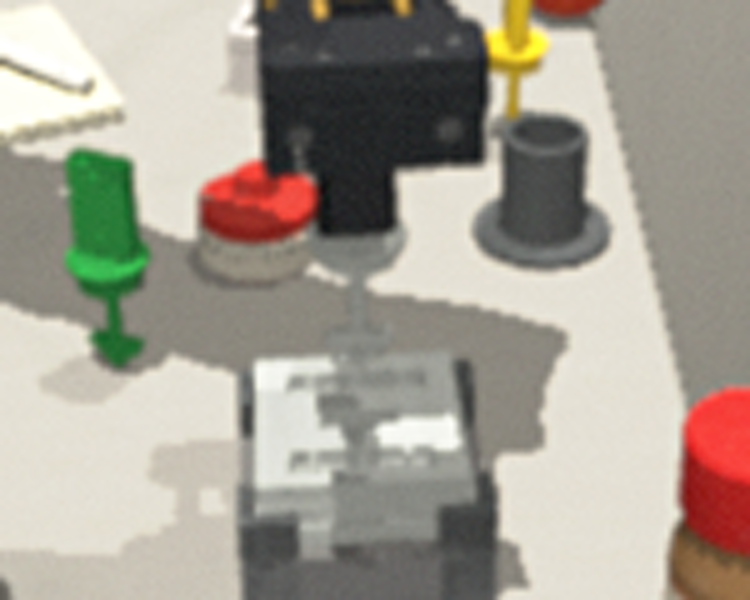

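Emit:
play_rows:
  series:
    - [[0,0,-0.04,0,0,-0.009,0],[0,0,-0.04,0,0,0,0],[0,0,-0.04,0,0,0,0],[0,0,-0.03,0,0,0,0],[0,0,-0.01,0,0,0,0],[0,0,-0.01,0,0,0,0],[0,0,-0.01,0,0,0,0],[0,0,-0.01,0,0,0,0],[0,0,0,0,0,0,0],[0,0,0,0,0,0,0]]

```text
t: 7.7
position: [0.472, -0.1996, 0.1382]
tool_rot: [3.139, 0.127, 0.0]
contact_force: [-0.2, 0.2, -0.9]
width: 0.131
grip_force: 40.0
```

Emit:
play_rows:
  series:
    - [[0,0,-0.01,0,0,0,0],[0,0,-0.01,0,0,0,0],[0,0,-0.01,0,0,0,0],[0,0,-0.01,0,0,0,0],[0,0,0,0,0,0,0],[0,0,0,0,0,0,0]]

```text
t: 8.2
position: [0.4719, -0.1995, 0.132]
tool_rot: [-3.139, -0.127, 0.0]
contact_force: [0.4, 1.0, -1.6]
width: 0.129
grip_force: 40.0
```

Emit:
play_rows:
  series:
    - [[0,0,-0.01,0,0,0,0],[0,0,-0.01,0,0,0,0],[0,0,-0.01,0,0,0,0],[0,0,0,0,0,0,0],[0,0,0,0,0,0,0]]

```text
t: 8.62
position: [0.4719, -0.1995, 0.1275]
tool_rot: [-3.139, -0.127, 0.0]
contact_force: [-0.1, -0.7, -0.6]
width: 0.129
grip_force: 40.0
```

Emit:
play_rows:
  series:
    - [[0,0,-0.01,0,0,0,0],[0,0,-0.01,0,0,0,0],[0,0,-0.01,0,0,0,0],[0,0,-0.01,0,0,0,0],[0,0,0,0,0,0,0],[0,0,0,0,0,0,0]]

```text
t: 9.12
position: [0.4719, -0.1995, 0.1216]
tool_rot: [-3.139, -0.127, 0.0]
contact_force: [0.5, 0.0, -2.2]
width: 0.13
grip_force: 40.0
```

Emit:
play_rows:
  series:
    - [[0,0,-0.01,0,0,0,0],[0,0,-0.01,0,0,0,0],[0,0,-0.01,0,0,0,0],[0,0,0,0,0,0,0],[0,0,0,0,0,0,0]]

```text
t: 9.53
position: [0.4719, -0.1995, 0.1171]
tool_rot: [-3.139, -0.127, 0.0]
contact_force: [0.7, 0.7, -2.7]
width: 0.131
grip_force: 40.0
```

Emit:
play_rows:
  series:
    - [[0,0,-0.01,0,0,0,0],[0,0,-0.01,0,0,0,0],[0,0,-0.01,0,0,0,0],[0,0,0,0,0,0,0],[0,0,0,0,0,0,0]]

```text
t: 9.95
position: [0.4719, -0.1997, 0.1126]
tool_rot: [3.139, 0.127, -0.0]
contact_force: [-0.5, -1.0, -1.8]
width: 0.13
grip_force: 40.0
```

Emit:
play_rows:
  series:
    - [[0,0,-0.01,0,0,0,0],[0,0,-0.01,0,0,0,0],[0,0,-0.01,0,0,0,0],[0,0,0,0,0,0,0],[0,0,0,0,0,0,0]]

```text
t: 10.37
position: [0.472, -0.1997, 0.108]
tool_rot: [3.139, 0.127, -0.0]
contact_force: [0.6, -1.9, -1.9]
width: 0.132
grip_force: 40.0
```

Emit:
play_rows:
  series:
    - [[0,0,-0.01,0,0,0,0],[0,0,-0.01,0,0,0,0],[0,0,-0.01,0,0,0,0],[0,0,0,0,0,0,0],[0,0,0,0,0,0,0]]

```text
t: 10.78
position: [0.4719, -0.1996, 0.1035]
tool_rot: [-3.139, -0.127, 0.0]
contact_force: [-0.2, -1.1, -3.2]
width: 0.13
grip_force: 40.0
```

Emit:
play_rows:
  series:
    - [[0,0,-0.01,0,0,0,0],[0,0,-0.01,0,0,0,0],[0,0,-0.01,0,0,0,0],[0,0,0,0,0,0,0],[0,0,0,0,0,0,0]]

```text
t: 11.2
position: [0.4718, -0.1994, 0.099]
tool_rot: [-3.139, -0.127, 0.001]
contact_force: [0.5, -1.1, -2.6]
width: 0.135
grip_force: 40.0
```

Emit:
play_rows:
  series:
    - [[0,0,-0.0033,0,0,0,0],[0,0,0,0,0,0,0],[0,0,0,0,0,0,0]]

```text
t: 11.45
position: [0.4719, -0.1994, 0.0986]
tool_rot: [-3.139, -0.127, 0.0]
contact_force: [0.4, -0.9, -2.2]
width: 0.134
grip_force: 40.0
```

Emit:
play_rows:
  series:
    - [[0,0,-0.0033,0,0,0,0],[0,0,0,0,0,0,0],[0,0,0,0,0,0,0]]

```text
t: 11.7
position: [0.472, -0.1995, 0.0982]
tool_rot: [-3.139, -0.127, 0.0]
contact_force: [0.6, 0.1, -2.9]
width: 0.133
grip_force: 40.0
```

Emit:
play_rows:
  series:
    - [[0,0,-0.0033,0,0,0,0],[0,0,0,0,0,0,0],[0,0,0,0,0,0,0]]

```text
t: 11.95
position: [0.4719, -0.1994, 0.0976]
tool_rot: [-3.139, -0.127, 0.0]
contact_force: [0.4, -0.0, -1.3]
width: 0.132
grip_force: 40.0
```

Emit:
play_rows:
  series:
    - [[0,0,-0.0025,0,0,0,0],[0,0,0,0,0,0,0],[0,0,0,0,0,0,0]]

```text
t: 12.2
position: [0.4719, -0.1995, 0.0973]
tool_rot: [-3.139, -0.127, 0.0]
contact_force: [-0.7, -0.6, -1.0]
width: 0.135
grip_force: 40.0
```

Emit:
play_rows:
  series:
    - [[0,0,-0.0025,0,0,0,0],[0,0,0,0,0,0,0],[0,0,0,0,0,0,0]]

```text
t: 12.45
position: [0.472, -0.1995, 0.0969]
tool_rot: [-3.139, -0.127, 0.0]
contact_force: [0.8, 0.2, -1.5]
width: 0.131
grip_force: 40.0
```

Emit:
play_rows:
  series:
    - [[0,0,-0.0025,0,0,0,0],[0,0,0,0,0,0,0],[0,0,0,0,0,0,0]]

```text
t: 12.7
position: [0.472, -0.1995, 0.0965]
tool_rot: [-3.139, -0.127, 0.0]
contact_force: [-0.4, -0.4, -0.2]
width: 0.131
grip_force: 40.0
```

Emit:
play_rows:
  series:
    - [[0,0,-0.0025,0,0,0,0],[0,0,0,0,0,0,0],[0,0,0,0,0,0,0]]

```text
t: 12.95
position: [0.4719, -0.1995, 0.0962]
tool_rot: [-3.139, -0.127, 0.0]
contact_force: [0.8, 0.5, -1.2]
width: 0.131
grip_force: 40.0
```

Emit:
play_rows:
  series:
    - [[0,0,-0.0025,0,0,0,0],[0,0,0,0,0,0,0],[0,0,0,0,0,0,0]]

```text
t: 13.2
position: [0.472, -0.1995, 0.0958]
tool_rot: [-3.139, -0.127, 0.0]
contact_force: [-0.1, 0.1, -1.5]
width: 0.128
grip_force: 40.0
```

Emit:
play_rows:
  series:
    - [[0,0,-0.0025,0,0,0,0],[0,0,0,0,0,0,0],[0,0,0,0,0,0,0]]

```text
t: 13.45
position: [0.472, -0.1995, 0.0954]
tool_rot: [-3.139, -0.127, 0.0]
contact_force: [0.1, -0.4, -0.8]
width: 0.133
grip_force: 40.0
```

Emit:
play_rows:
  series:
    - [[0,0,-0.0025,0,0,0,0],[0,0,0,0,0,0,0],[0,0,0,0,0,0,0]]

```text
t: 13.7
position: [0.4719, -0.1995, 0.095]
tool_rot: [-3.139, -0.127, 0.0]
contact_force: [-0.2, 0.0, -0.8]
width: 0.135
grip_force: 40.0
```

Emit:
play_rows:
  series:
    - [[0,0,-0.0025,0,0,0,0],[0,0,0,0,0,0,0],[0,0,0,0,0,0,0]]

```text
t: 13.95
position: [0.472, -0.1995, 0.0946]
tool_rot: [-3.139, -0.127, 0.0]
contact_force: [-0.3, 0.2, -0.9]
width: 0.133
grip_force: 40.0
```

Emit:
play_rows:
  series:
    - [[0,0,-0.0025,0,0,0,0],[0,0,0,0,0,0,0],[0,0,0,0,0,0,0]]

```text
t: 14.2
position: [0.472, -0.1995, 0.0943]
tool_rot: [-3.139, -0.127, 0.0]
contact_force: [-1.0, 0.5, -1.8]
width: 0.134
grip_force: 40.0
```

Emit:
play_rows:
  series:
    - [[0,0,-0.0025,0,0,0,0],[0,0,0,0,0,0,0],[0,0,0,0,0,0,0]]

```text
t: 14.45
position: [0.472, -0.1996, 0.0941]
tool_rot: [3.139, 0.127, 0.0]
contact_force: [-2.0, 0.1, 2.8]
width: 0.135
grip_force: 40.0
```

Emit:
play_rows:
  series:
    - [[0,0,-0.0025,0,0,0,0],[0,0,0,0,0,0,0],[0,0,0,0,0,0,0]]

```text
t: 14.7
position: [0.4721, -0.1995, 0.0941]
tool_rot: [3.139, 0.127, 0.0]
contact_force: [-1.8, 1.1, 7.1]
width: 0.134
grip_force: 40.0
```

Emit:
play_rows:
  series:
    - [[0,0,-0.0015,0,0,0,0],[0,0,0,0,0,0,0],[0,0,0,0,0,0,0],[0,0,0,0,0,0,0]]

```text
t: 15.03
position: [0.4721, -0.1996, 0.0941]
tool_rot: [3.139, 0.127, 0.0]
contact_force: [-3.1, 1.5, 11.1]
width: 0.133
grip_force: 40.0
```

Emit:
play_rows:
  series:
    - [[0,0,0.008,0,0,0,0],[0,0,0,0,0,0.143,0],[0,0,0,0,0,0.143,0],[0,0,0,0,0,0.143,0],[0,0,0,0,0,0.143,0],[0,0,0,0,0,0.143,0],[0,0,0,0,0,0.143,0],[0,0,0,0,0,0.143,0],[0,0,0,0,0,0,0]]

```text
t: 15.78
position: [0.4718, -0.1997, 0.0942]
tool_rot: [-2.848, -1.324, -0.0]
contact_force: [0.0, -0.4, -0.9]
width: 0.13
grip_force: 40.0
```

Emit:
play_rows:
  series:
    - [[0,0,0,0,0,0.143,0],[0,0,0,0,0,0.143,0],[0,0,0,0,0,0.143,0],[0,0,0,0,0,0.143,0],[0,0,0,0,0,0.143,0],[0,0,0,0,0,0.143,0],[0,0,0,0,0,0.143,0],[0,0,0,0,0,0,0],[0,0,0,0,0,0,0],[0,0,0,0,0,0,0]]

```text
t: 16.62
position: [0.472, -0.1996, 0.0944]
tool_rot: [-2.134, -2.306, -0.0]
contact_force: [-0.6, -0.7, -0.6]
width: 0.137
grip_force: 40.0
```

Emit:
play_rows:
  series:
    - [[0,0,0.013,0,0,0,0],[0,0,0.013,0,0,0,0],[0,0,0.01,0,0,0,0],[0,0,0.01,0,0,0,0],[0,0,0.01,0,0,0,0],[0,0,0.01,0,0,0,0],[0,0,0,0,0,0,0],[0,0,0,0,0,0,0],[0,0,0,0,0,0,0]]

```text
t: 17.37
position: [0.4719, -0.1995, 0.1043]
tool_rot: [-2.128, -2.311, 0.0]
contact_force: [0.3, -0.4, -3.6]
width: 0.133
grip_force: 40.0
```

Emit:
play_rows:
  series:
    - [[0,0,0.02,0,0,0,0],[0,0,0.04,0,0,0,0],[0,0,0.04,0,0,0,0],[0,0,0.04,0,0,0,0],[0,0,0.06,0,0,0,0],[0,0,0.08,0,0,0,0],[0,0,0.1,0,0,0,0],[0,0,0.1,0,0,0,0],[0,0,0.1,0,0,0,0],[0,0,0.06,0,0,0,0],[0,0,0.02,0,0,0,0],[0,0,0,0,0,0,0],[0,0,0,0,0,0,0],[0,0,0,0,0,0,0]]

```text
t: 18.53
position: [0.4714, -0.1994, 0.2027]
tool_rot: [-2.127, -2.31, 0.001]
contact_force: [0.6, 0.9, -3.8]
width: 0.129
grip_force: 40.0
```

Run:
```python
from h import *
a=snap('side','s4');d=snap('wrist','w4');print(arm.sense()['contact_force'],arm.sense()['position'])
cv2.imwrite('pics/v4.png',np.hstack([cv2.resize(a['image'][130:290,180:310],(390,480),interpolation=cv2.INTER_CUBIC),cv2.resize(d['image'][130:290,190:325],(405,480),interpolation=cv2.INTER_CUBIC)]))
```

```text
[-0.22913717 -0.1731025  -3.99999901] [ 0.47147685 -0.19934969  0.20267154]
```

View pics/v4.png

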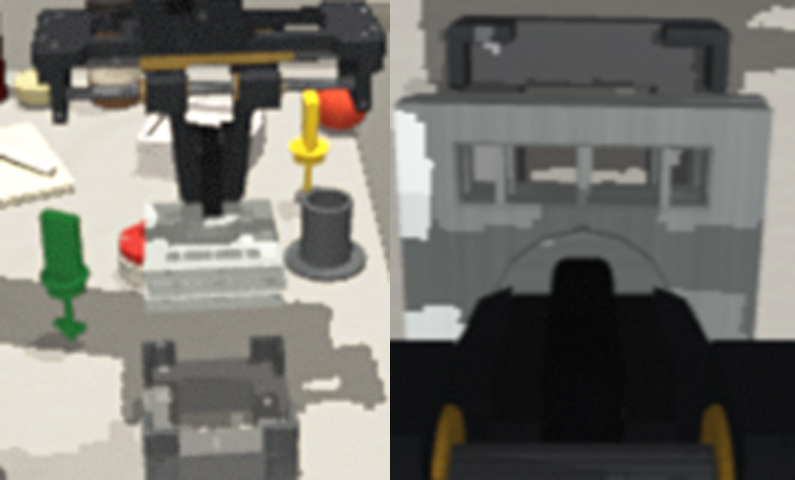

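All three plates hang on the skewer (grey stack in both crops) and the rack is empty. Next I check the caddy model by overlaying it on the start pictures.

Run:
```python
from h import *
c=np.array([.4558,.2253]);y=np.radians(-14);R2=np.array([[np.cos(y),-np.sin(y)],[np.sin(y),np.cos(y)]])
out=[]
for n,(x0,y0,w,h) in(('t0',(110,165,70,70)),('s0',(215,150,70,70))):
    d=np.load(f'pics/{n}.npz');m=cv2.imread(f'pics/{n}.png')
    k=5.7;z=cv2.resize(m[y0:y0+h,x0:x0+w],None,fx=k,fy=k,interpolation=cv2.INTER_CUBIC)
    for half,zz,col in((.053,.04,(0,0,255)),(.053,0,(255,0,0)),(.025,.028,(0,160,0))):
        P=[proj(d,[*(c+R2@np.array(s)*half),zz]) for s in((1,1),(1,-1),(-1,-1),(-1,1))]
        P=np.array([[(u-x0)*k,(v-y0)*k] for u,v in P],int);cv2.polylines(z,[P],True,col,1)
    out.append(z)
cv2.imwrite('pics/cad.png',np.hstack(out))
```

```text
(no output)
```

View pics/cad.png

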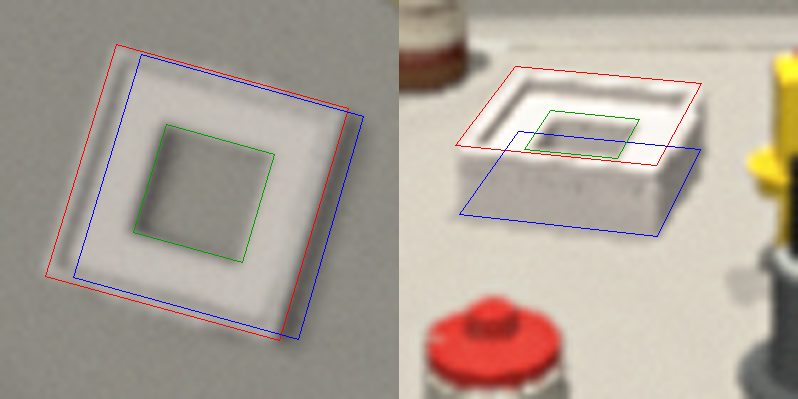

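Emit:
play_rows:
  series:
    - [[0,0.08,0,0,0,0,0],[-0.0075,0.15,0,0,0,-0.0297,0],[-0.0075,0.1968,0,0,0,-0.0297,0],[-0.0075,0.1968,0,0,0,-0.0297,0],[-0.0075,0.1968,0,0,0,-0.0297,0],[-0.0075,0.1968,0,0,0,-0.0297,0],[-0.0075,0.1968,0,0,0,-0.0297,0],[-0.0075,0.1968,0,0,0,-0.0297,0],[-0.0075,0.1968,0,0,0,-0.0297,0],[-0.0075,0.1968,0,0,0,-0.0297,0],[-0.0075,0.1968,0,0,0,-0.0297,0],[-0.0075,0.1968,0,0,0,-0.0297,0],[-0.0075,0.1968,0,0,0,-0.0297,0],[-0.0075,0.1968,0,0,0,-0.0297,0],[-0.0075,0.15,0,0,0,-0.0297,0],[0,0.08,0,0,0,0,0],[0,0,0,0,0,0,0],[0,0,0,0,0,0,0],[0,0,0,0,0,0,0],[0,0,0,0,0,0,0]]

```text
t: 20.3
position: [0.4565, 0.2217, 0.2031]
tool_rot: [2.477, 1.931, -0.002]
contact_force: [-0.3, -0.4, -4.0]
width: 0.133
grip_force: 40.0
```

Run:
```python
from h import *
read_camera('top');s=arm.sense();r=s['tool_rot'];print(s['position'],np.degrees(2*np.arctan2(r[1],r[0])),s['contact_force'])
```

```text
[0.45652135 0.22188646 0.20322442] 75.87596082028236 [ 0.54121898  0.10576206 -4.45904366]
```

Emit:
play_rows:
  series:
    - [[0,0,-0.05,0,0,0,0],[0,0,-0.1,0,0,0,0],[0,0,-0.13,0,0,0,0],[0,0,-0.13,0,0,0,0],[0,0,-0.1,0,0,0,0],[0,0,-0.05,0,0,0,0],[0,0,0,0,0,0,0],[0,0,0,0,0,0,0],[0,0,0,0,0,0,0]]

```text
t: 21.1
position: [0.4569, 0.224, 0.1202]
tool_rot: [2.475, 1.934, 0.002]
contact_force: [0.2, 0.8, -4.0]
width: 0.132
grip_force: 40.0
```

Emit:
play_rows:
  series:
    - [[-0.007,0,-0.02,0,0,0,0],[0,0,-0.02,0,0,0,0],[0,0,-0.02,0,0,0,0],[0,0,0,0,0,0,0],[0,0,0,0,0,0,0]]

```text
t: 21.52
position: [0.4551, 0.2236, 0.1103]
tool_rot: [-2.475, -1.934, 0.001]
contact_force: [0.0, -0.7, -4.5]
width: 0.13
grip_force: 40.0
```

Emit:
play_rows:
  series:
    - [[0,0,-0.02,0,0,0,0],[0,0,-0.015,0,0,0,0],[0,0,-0.015,0,0,0,0],[0,0,0,0,0,0,0],[0,0,0,0,0,0,0]]

```text
t: 21.93
position: [0.4551, 0.2237, 0.1027]
tool_rot: [-2.475, -1.934, 0.001]
contact_force: [-0.0, -0.5, -4.0]
width: 0.131
grip_force: 40.0
```

Emit:
play_rows:
  series:
    - [[0,0,-0.01,0,0,0,0],[0,0,-0.01,0,0,0,0],[0,0,-0.01,0,0,0,0],[0,0,0,0,0,0,0],[0,0,0,0,0,0,0]]

```text
t: 22.35
position: [0.4554, 0.2239, 0.0986]
tool_rot: [2.475, 1.934, 0.001]
contact_force: [0.3, 1.2, -1.6]
width: 0.134
grip_force: 40.0
```

Emit:
play_rows:
  series:
    - [[0,0,-0.008,0,0,0,0],[0,0,-0.008,0,0,0,0],[0,0,-0.006,0,0,0,0],[0,0,0,0,0,0,0],[0,0,0,0,0,0,0]]

```text
t: 22.77
position: [0.4551, 0.2238, 0.0951]
tool_rot: [-2.475, -1.934, 0.0]
contact_force: [-0.3, 0.0, -1.6]
width: 0.133
grip_force: 40.0
```

Emit:
play_rows:
  series:
    - [[0,0,-0.003,0,0,0,0],[0,0,0,0,0,0,0],[0,0,0,0,0,0,0]]

```text
t: 23.02
position: [0.4552, 0.2237, 0.0947]
tool_rot: [-2.475, -1.934, -0.0]
contact_force: [0.4, -0.3, -2.0]
width: 0.132
grip_force: 40.0
```

Emit:
play_rows:
  series:
    - [[0,0,-0.0025,0,0,0,0],[0,0,0,0,0,0,0],[0,0,0,0,0,0,0]]

```text
t: 23.27
position: [0.4552, 0.2237, 0.0943]
tool_rot: [2.475, 1.934, 0.0]
contact_force: [0.9, -0.1, -1.6]
width: 0.133
grip_force: 40.0
```

Emit:
play_rows:
  series:
    - [[0,0,-0.0025,0,0,0,0],[0,0,0,0,0,0,0],[0,0,0,0,0,0,0]]

```text
t: 23.52
position: [0.4552, 0.2238, 0.0941]
tool_rot: [2.475, 1.934, 0.0]
contact_force: [-0.5, 0.1, 3.5]
width: 0.136
grip_force: 40.0
```

Emit:
play_rows:
  series:
    - [[0,0,0,0,0,0,0.2],[0,0,0,0,0,0,0.3],[0,0,0,0,0,0,0.4],[0,0,0,0,0,0,0.6],[0,0,0,0,0,0,0.6],[0,0,0,0,0,0,0.6],[0,0,0,0,0,0,0.6],[0,0,0,0,0,0,0.6]]

```text
t: 24.18
position: [0.4552, 0.2237, 0.0939]
tool_rot: [2.475, 1.934, -0.0]
contact_force: [-0.9, -0.7, 0.0]
width: 0.597
grip_force: 0.0
```

Emit:
play_rows:
  series:
    - [[0,0,0.05,0,0,0,0.6],[0,0,0.1,0,0,0,0.6],[0,0,0.2,0,0,0,0.6],[0,0,0.2,0,0,0,0.6],[0,0,0.2,0,0,0,0.6],[0,0,0.2,0,0,0,0.6],[0,0,0.1,0,0,0,0.6],[0,0,0,0,0,0,0.6],[0,0,0,0,0,0,0.6],[0,0,0,0,0,0,0.6]]

```text
t: 25.02
position: [0.4547, 0.2232, 0.2508]
tool_rot: [2.475, 1.934, -0.002]
contact_force: [-0.6, -1.1, -0.6]
width: 0.603
grip_force: 0.0
```

Run:
```python
from h import *
a=snap('side','s5');d=snap('wrist','w5');print(arm.sense()['contact_force'],arm.sense()['position'])
cv2.imwrite('pics/v5.png',np.hstack([cv2.resize(a['image'][120:220,200:300],(400,400),interpolation=cv2.INTER_CUBIC),cv2.resize(d['image'][110:270,176:336],(400,400),interpolation=cv2.INTER_CUBIC)]))
```

```text
[-0.09558078 -0.55925398 -0.92933162] [0.45447512 0.22324663 0.25030427]
```

View pics/v5.png

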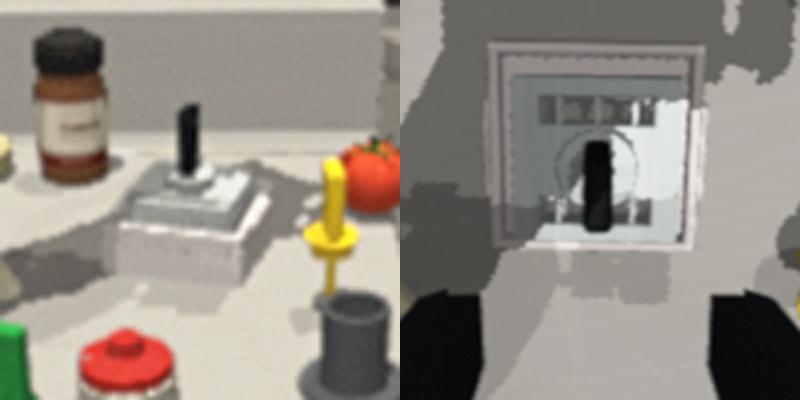

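The stack lies flat inside the caddy walls with the skewer upright and still a quarter turn across the slots, and the gripper is clear. I'm handing the job in.

```bash
python3 -c "
from bench import arm
print(arm.finish_job())"
```

```text
the job is handed in; nothing more can be done
None
```

The job is handed in at about 25 s: all three plates lie flat in the caddy with the skewer locked and standing in them, after the collar was pressed on at about 11–12 N; `finish_job()` returned no verdict.

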